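# Lock up the chalk case after the game

### The arm

A 7-joint arm with a two-finger parallel gripper is mounted at the origin on the work surface. World frame = base frame: x ahead of the robot, y to its left, z up, the work surface at z = 0. Lengths are in m, angles in rad, forces in N, time in s.
With the tool pointing down it reaches from about 0.4 to 0.85 m from the base axis. Payload 4.5 kg.
Tool frame: the origin (TCP) lies at the very end of the fingers, on their centre line; the grasp point (between the pads) lies 19 mm behind it (bot.hold_point_z is the distance from the TCP to the grasp point, in m); z points along the fingers, y is the line along which they close (so a half turn about z gives the same grasp; the last joint's range is limited). The gripper opens to 88 mm and grips with 3 to 60 N. Pads are 18 mm wide; open, the fingers measure 123 mm over their backs; the gripper's body (75 mm by 187 mm) begins 45 mm behind the grasp point.
Start: joints at [1.369, 0.689, -0.195, 1.565, 0.157, 0.902, -0.215], TCP at [0.146, -0.608, 0.239] pointing down, gripper open.
Joint ranges: [-3.01, 3.01], [-0.46, 2.08], [-1.47, 1.51], [0.13, 2.56], [-1, 4.14], [0.04, 2.09], [-2.66, 2.66]. Speed limits (rad/s): [2.57, 2.57, 3.14, 3.14, 3.14, 3.14, 3.14].

### API

Orientations are given as a 3x3 rotation matrix whose columns are the frame's x, y, z axes.
In Python, from cell import bot gives the robot as it stands.
- The arm moves only by the shell command python3 drive.py 'ROWS'. ROWS is a JSON list that holds a single list of rows (three levels of brackets), with 1 to 5 rows, each of 7 numbers: a rotation vector rx, ry, rz in fractions of the full range, 1 being 90 degrees, then dx, dy, dz in shares of the most that a row can go, 1 being 62.5 mm, then the finger opening in m; each row shifts and turns the commanded pose from where the row before left it, along the tool's axes as they then stand; what a row does not reach is not made up. A row lasts 1/8 s, in which the tool goes at most 0.0625 m and 0.188 rad, less where a joint would pass 70% of its speed; a pose out of reach is approached as far as the arm can. The fingers move at their own pace and stop on an object; the grip force is fixed at half the most. Time passes only in rows, so rows that do not move let the fingers close. It prints the time, the measured TCP pose, the force, the opening and the grip force at its end. A shift or turn number past 1, either way, is cut back to 1. Input that does not fit is refused with a message, and nothing moves.
- bot.sense(): the state, without advancing time (a new reading comes with each control period).
- bot.camera(name): name is "scene" or "top" or "wrist"; returns the picture (400x640x3 uint8, red, green, blue); there is no depth.
- bot.camera_info(name): a dict with "fx", "fy", "cx", "cy" (pixels), "origin" and "attitude" of the camera in the world; the wrist camera has in their place "T_tool_cam" (4x4, takes a point from camera to tool coordinates, whose origin is the TCP and whose axes are the flange's). Camera axes: x right, y up, looking along -z (the intrinsics and any distortion apply to the point x, -y, -z); pixel columns grow to the right and rows downward; lengths in m; the calibration is good to about 2 mm. The wrist camera is an equidistant fisheye: a pixel r from the principal point sees the ray r / f radians off the axis. A picture is of the moment at which its call begins: read the wrist's pose just before it. camera_info takes no time and is no camera call.
- bot.hand_in(): hands the job in; it is judged then, once.
The state is a dict: "time": time; "qpos": joint angles; "qvel": joint speeds; "joint_efforts": joint torques, N m; "position": TCP position; "ee_rot": TCP orientation; "force": force on the tool from outside, world axes, zero at the start; "wrist_torque": the same for the moment, N m; "width": finger opening in m; "grip_force": force on a finger pad.
Only numpy, scipy, OpenCV 4.12 (cv2) and the standard library are available. Lean on these libraries where they do the work, as an engineer would, in place of code of your own. Each camera call takes 0.05 s, during which the arm holds its last target. There are 200 camera calls.

### The job

The game is over: put every orange chalk pot that is out on the cloth into the wooden chalk case, each down on its floor. Only then shut the lid fully, next swing the steel bar right across the shut lid to its stop, and last fold the red clamp lever down flat over the bar's end. Leave the tumbler, the ball on its stand and the brush where they are.

Things in the scene. Friction and masses are not known exactly. Their poses are not given: they have to be found in the camera images.
- case: Fixed open wooden tray, 146 (x) x 266 (y) x 50 mm high, walls and floor 8 mm thick (inside 130 x 250 mm, 42 mm deep). Origin: centre of its underside, on the cloth; its axes: z up, x away from the robot (towards the lid's hinge), y along the length to the left. A dark wooden post 60 mm high stands against each end: the bar's at (-35, -152) mm, the clamp's at (-35, 156) mm in its frame.
- lid (a joint): Angle of the wooden lid (rad): 0 fully shut, 1.57 straight up, at most 2.1 leaning back. The lid is a plain slab 146 x 266 x 8 mm, hinged along the tray's far (+x) rim; its stiff hinge keeps it wherever it is left (about 3 N at the edge moves it). Shut, its top is 58 mm above the cloth.
- lid_hinge (a point): Middle of the lid's hinge line, on the tray's far rim: (73, 0, 50) mm in the case's frame.
- lid_edge (a point): Middle of the lid's free edge, 146 mm from the hinge line. A brass tab 70 mm wide and 8 mm thick, continuing the slab, reaches 22 mm further.
- bar (a joint): Angle of the steel bar about its upright pivot (rad): 0 lies across the shut lid along the case's +y, against its stop; it grows as the bar swings away clockwise seen from above, 1.57 points along the case's +x beside the case; at most 1.9. A stiff pivot keeps it where it is left (about 1.5 N at the knob moves it).
- bar_pivot (a point): The bar's pivot, at half the bar's thickness, 69 mm above the cloth, at (-35, -154) mm in the case's frame. The bar is 22 mm wide, its underside 62 mm and its top 76 mm above the cloth, and reaches 288 mm from the pivot.
- bar_knob (a point): Top centre of the yellow knob (18 mm diameter, 22 mm high) on the bar, 200 mm from the pivot, 98 mm above the cloth.
- clamp (a joint): Angle of the red clamp lever (rad): 0 folded down flat over the bar's end, pointing along the case's -y; 1.57 straight up; at most 2.2, leaning out to +y. The lever is 90 mm long, 16 mm wide and 12 mm thick; a stiff pivot keeps it where it is left (about 2 N at the tip moves it).
- clamp_pivot (a point): The lever's pivot (its axis is the case's x axis), 84 mm above the cloth, at (-35, 168) mm in the case's frame.
- clamp_tip (a point): Point on the lever's middle line 85 mm from its pivot, 5 mm short of its end.
- potA: Orange square chalk pot with a round blue chalk face on top, 34 x 34 mm and 30 mm high, 50 g; origin: the centre of the pot (15 mm up when it stands on the cloth), z up through the chalk face. It may be absent. It need not stay upright.
- potB: Orange square chalk pot with a round blue chalk face on top, 34 x 34 mm and 30 mm high, 50 g; origin: the centre of the pot (15 mm up when it stands on the cloth), z up through the chalk face. It may be absent. It need not stay upright.
- potC: Orange square chalk pot with a round blue chalk face on top, 34 x 34 mm and 30 mm high, 50 g; origin: the centre of the pot (15 mm up when it stands on the cloth), z up through the chalk face. It may be absent. It need not stay upright.
- potD: Orange square chalk pot with a round blue chalk face on top, 34 x 34 mm and 30 mm high, 50 g; origin: the centre of the pot (15 mm up when it stands on the cloth), z up through the chalk face. It may be absent. It need not stay upright.
- potE: Orange square chalk pot with a round blue chalk face on top, 34 x 34 mm and 30 mm high, 50 g; origin: the centre of the pot (15 mm up when it stands on the cloth), z up through the chalk face. It may be absent. It need not stay upright.
- potF: Orange square chalk pot with a round blue chalk face on top, 34 x 34 mm and 30 mm high, 50 g; origin: the centre of the pot (15 mm up when it stands on the cloth), z up through the chalk face. It may be absent. It need not stay upright.
- tumbler: Bystander: blue tumbler, 72 mm across, 80 mm high; origin: centre of its underside.
- ballstand: Bystander: cream cue ball (57 mm) fixed on a dark wooden stand 68 mm across, 69 mm high in all; origin: centre of its underside.
- brush: Bystander: wooden table brush, 200 (its x) x 50 x 40 mm high; origin: centre of its underside.

How it is judged:
By the outcome, as a careful person would: the job done as asked, in the order asked, and still so for the second after the job is handed in, with the robot touching nothing.
Of potA, potB, potC, potD, potE, potF only 4 to 6 are there at a start; the rules pass over those that are not, and their reading is None.
At some moment in a run one of potA, potB, potC, potD, potE, potF may be knocked a few centimetres aside while the robot is not near it.
Once in a run the grip may slacken for a moment while it holds something.
It also fails if it takes over 210 s, if anything falls off the work surface, if the arm or the gripper's body presses on something with over 40 N, if the wrist force passes 120 N, or if a joint passes its speed limit or range.

## Working session

There is one attempt and no reset: what is moved stays moved. The work goes in short steps, Python scripts to look and compute and a shell command to move; the robot and the scene stay as the last step left them, time stands still between calls to the robot, and variables do not carry over. Pictures are saved under pics/ and viewed, at most 14 in all, crops included, and the job is handed in when it is done.

```bash
ls; mkdir -p pics; python3 - <<'E'
from cell import bot
import cv2,numpy as np
np.set_printoptions(precision=4,suppress=True)
s=bot.sense();print(s['time'],s['position'],s['ee_rot'],s['width'],bot.hold_point_z)
for n in ['scene','top','wrist']:
    i=bot.camera_info(n);print(n,i)
for n in ['scene','top']:
    cv2.imwrite(f'pics/{n}0.png',bot.camera(n)[:,:,::-1])
E
```

```text
cell.py
drive.py
pics
0.0 [ 0.1458 -0.6071  0.2379] [[ 0.9723  0.2337 -0.0005]
 [ 0.2337 -0.9723  0.0017]
 [-0.0001 -0.0018 -1.    ]] 0.08816362153472102 0.0187
scene {'fx': 499.93292972349786, 'fy': 499.93292972349786, 'cx': 322.4175339429135, 'cy': 199.04390469153392, 'origin': array([ 1.015 , -0.8679,  1.2405]), 'attitude': array([[ 0.8377, -0.4332,  0.3327],
       [ 0.546 ,  0.647 , -0.5323],
       [ 0.0153,  0.6275,  0.7784]])}
top {'fx': 434.80201232453106, 'fy': 434.80201232453106, 'cx': 323.91674113695734, 'cy': 198.7339922823746, 'origin': array([ 0.256 , -0.0571,  1.4559]), 'attitude': array([[ 0.0524,  0.9778, -0.2031],
       [-0.9986,  0.0515, -0.0094],
       [ 0.0012,  0.2033,  0.9791]])}
wrist {'fx': 309.70691628693146, 'fy': 309.70691628693146, 'cx': 315.8575212872565, 'cy': 206.33139261640224, 'T_tool_cam': array([[ 0.0012,  0.962 ,  0.2731,  0.0702],
       [ 1.    , -0.0013,  0.0004, -0.0001],
       [ 0.0008,  0.2731, -0.962 , -0.1471],
       [ 0.    ,  0.    ,  0.    ,  1.    ]])}
```

View pics/top0.png

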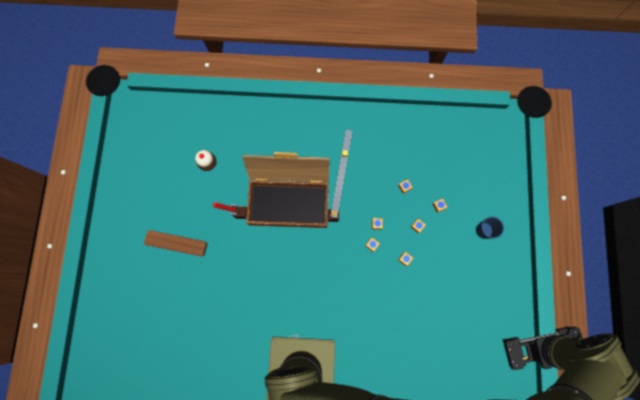

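View pics/scene0.png

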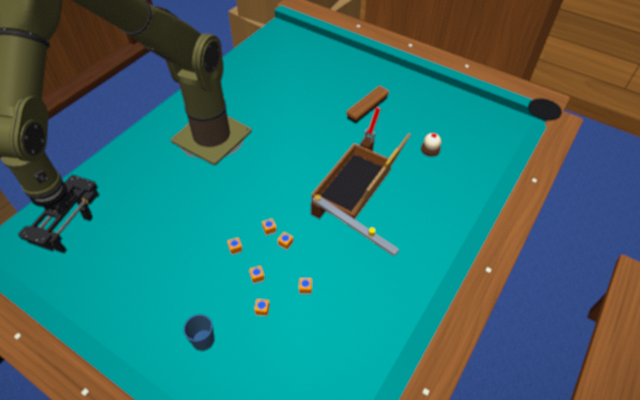

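The top view shows six pots at about (405,186), (440,205), (378,223), (419,226), (372,244) and (406,259). The case is at (288,204) with its lid leaning back, the bar points away from (334,214) to (348,131), and the clamp leans out at (225,208). The scene view agrees. Next I measure these points.

```bash
cat > h.py <<'E'
from cell import bot
import cv2,numpy as np
np.set_printoptions(precision=4,suppress=True)
def ray(n,uv,s=None):
    i=bot.camera_info(n);x=(uv[0]-i['cx'])/i['fx'];y=(uv[1]-i['cy'])/i['fy']
    if n=='wrist':
        r=np.hypot(x,y);k=np.sin(r)/r if r>1e-9 else 1
        d=np.array([x*k,-y*k,-np.cos(r)]);T=i['T_tool_cam'];R=s['ee_rot']
        return s['position']+R@T[:3,3],R@T[:3,:3]@d
    return i['origin'],i['attitude']@np.array([x,-y,-1.])
def plane(n,uv,z,s=None):
    o,d=ray(n,uv,s);return o+d*(z-o[2])/d[2]
def tri(rs):
    A=0;b=0
    for o,d in rs:
        d=d/np.linalg.norm(d);P=np.eye(3)-np.outer(d,d);A=A+P;b=b+P@o
    p=np.linalg.solve(A,b);return p,max(np.linalg.norm(np.cross(p-o,d/np.linalg.norm(d))) for o,d in rs)
def blobs(img,lo,hi,mina=15):
    m=cv2.inRange(cv2.cvtColor(img,cv2.COLOR_RGB2HSV),lo,hi)
    n,l,st,c=cv2.connectedComponentsWithStats(m)
    return [(c[k],st[k,4],st[k,:4]) for k in range(1,n) if st[k,4]>=mina],m
BLUE=((108,120,110),(128,255,255));ORANGE=((8,120,150),(22,255,255))
YEL=((24,150,150),(34,255,255));RED=((0,170,100),(4,255,255))
E
python3 - <<'E'
from h import *
I={n:cv2.imread(f'pics/{n}0.png')[:,:,::-1].copy() for n in('scene','top')}
for n,p in (('top',[(405,186),(372,244)]),('scene',[(269,226),(262,306)])):
    for u,v in p: print(n,cv2.cvtColor(I[n],cv2.COLOR_RGB2HSV)[v-2:v+3:2,u-8:u+9:2].tolist())
for u,v,n in((345,153,'top'),(372,231,'scene'),(225,208,'top'),(373,122,'scene'),(205,156,'top'),(280,155,'top')):print(n,cv2.cvtColor(I[n],cv2.COLOR_RGB2HSV)[v,u-2:u+3].tolist())
E
```

```text
top [[[89, 173, 152], [21, 104, 159], [21, 136, 223], [113, 107, 216], [110, 175, 236], [110, 162, 233], [165, 17, 176], [73, 71, 157], [89, 184, 157]], [[89, 165, 145], [16, 133, 109], [17, 143, 205], [115, 96, 213], [110, 176, 236], [110, 170, 235], [164, 23, 187], [25, 122, 188], [88, 153, 158]], [[89, 179, 155], [84, 113, 117], [16, 174, 152], [16, 95, 204], [115, 64, 196], [121, 33, 185], [18, 123, 205], [31, 78, 147], [89, 167, 156]]]
top [[[89, 183, 159], [87, 138, 152], [22, 103, 188], [113, 80, 219], [109, 148, 237], [110, 136, 235], [13, 25, 191], [28, 99, 180], [88, 146, 159]], [[89, 177, 156], [28, 87, 162], [23, 113, 223], [110, 121, 232], [109, 160, 239], [109, 157, 239], [115, 23, 196], [26, 126, 202], [86, 136, 158]], [[89, 174, 152], [24, 93, 134], [22, 152, 213], [116, 28, 199], [109, 142, 235], [109, 124, 232], [27, 38, 188], [67, 60, 158], [89, 180, 156]]]
scene [[[88, 143, 160], [16, 204, 228], [126, 100, 211], [108, 230, 234], [108, 229, 234], [114, 167, 233], [13, 139, 228], [45, 49, 167], [90, 255, 176]], [[89, 201, 165], [16, 182, 184], [5, 86, 204], [122, 10
[... 476 characters left out ...]
15, 146, 230], [11, 131, 213], [15, 155, 145], [89, 243, 170]], [[48, 43, 167], [22, 251, 240], [5, 71, 202], [121, 99, 203], [124, 89, 200], [8, 88, 208], [20, 255, 232], [16, 63, 121], [90, 255, 176]]]
top [[30, 153, 222], [30, 153, 235], [31, 152, 237], [31, 144, 232], [34, 105, 208]]
scene [[29, 255, 228], [30, 255, 234], [30, 255, 236], [29, 255, 234], [31, 182, 210]]
top [[1, 202, 144], [1, 207, 148], [0, 210, 154], [0, 211, 157], [0, 214, 157]]
scene [[1, 143, 177], [1, 235, 194], [0, 255, 193], [1, 235, 180], [1, 137, 145]]
top [[1, 158, 228], [1, 73, 228], [12, 19, 232], [34, 9, 235], [34, 15, 236]]
top [[18, 164, 154], [18, 163, 155], [18, 162, 156], [19, 163, 156], [18, 161, 157]]
```

```bash
sed -i 's/^BLUE=.*/BLUE=((104,75,195),(120,255,255))/;s/^YEL=.*/YEL=((27,100,170),(36,255,255))/' h.py
cat >> h.py <<'E'
def pots(It,Is,verbose=1):
    t=[plane('top',b[0],.03) for b in blobs(It,*BLUE,6)[0]];tt=[b[0] for b in blobs(It,*BLUE,6)[0]]
    ss=[b[0] for b in blobs(Is,*BLUE,10)[0]];out=[]
    for uv,p in zip(tt,t):
        d=[np.linalg.norm(plane('scene',u,.03)-p) for u in ss];k=int(np.argmin(d))
        if d[k]<.02: out.append(tri([ray('top',uv),ray('scene',ss[k])]));print(uv,ss[k],*out[-1])
    return out
E
python3 - <<'E'
from h import *
I={n:cv2.imread(f'pics/{n}0.png')[:,:,::-1].copy() for n in('scene','top')}
pots(I['top'],I['scene'])
u={}
for nm,c in(('Y',YEL),('R',RED)):
    for n in I:
        b=[x for x in blobs(I[n],*c,8)[0]];print(nm,n,[(x[0],x[1],x[2]) for x in b][:8])
E
python3 - <<'E'
import cv2
a=cv2.imread('pics/top0.png')[120:280,130:470];b=cv2.imread('pics/scene0.png')[80:270,290:460]
cv2.imwrite('pics/ct.png',cv2.resize(a,None,fx=2.35,fy=2.35,interpolation=2));cv2.imwrite('pics/cs.png',cv2.resize(b,None,fx=3,fy=3,interpolation=2))
E
```

```text
[405.5 185. ] [304.9722 282.9167] [ 0.6162 -0.3144  0.0273] 0.002588434989510928
[440.5862 204.2759] [261.025 304.5  ] [ 0.5558 -0.4326  0.0276] 0.0024474162594523945
[377.3667 222.6333] [285.0345 237.5862] [ 0.4828 -0.2228  0.0276] 0.002686487039936713
[418.6774 224.9032] [256.  271.5] [ 0.4823 -0.36    0.0272] 0.00252294054038495
[372.5    243.6667] [268.3333 223.2593] [ 0.4118 -0.2089  0.0289] 0.0023368019185096857
[406.2    258.3333] [233.8065 242.7097] [ 0.37   -0.3199  0.0281] 0.002630345203410092Traceback (most recent call last):
  File "<stdin>", line 5, in <module>
NameError: name 'RED' is not defined
```

View pics/cs.png

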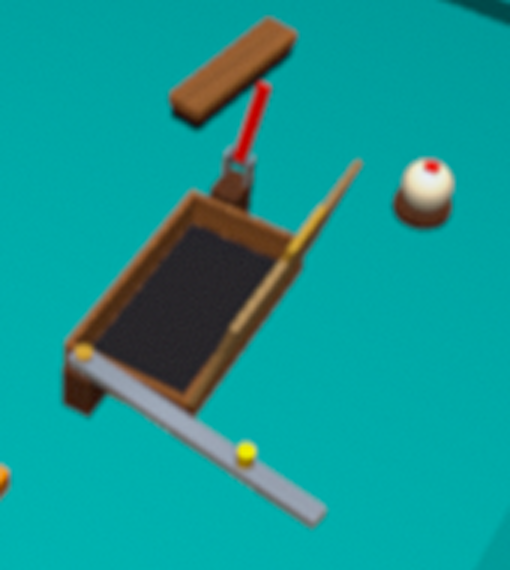

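View pics/ct.png

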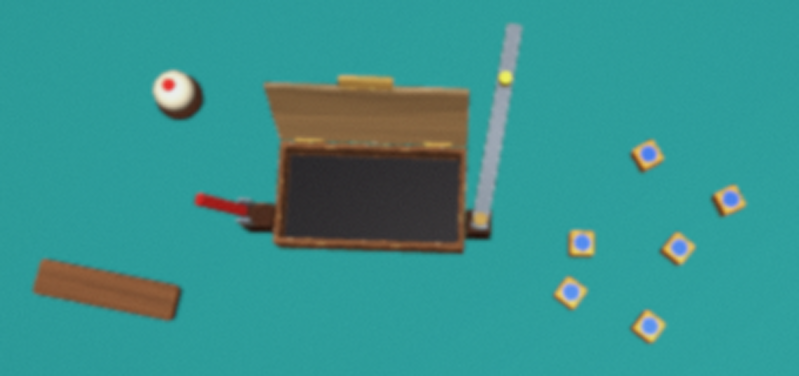

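The crops show the rim corners, bar pivot pin, knob, clamp and lid tab clearly. I triangulate them from the two views.

```bash
echo "RED=((0,170,100),(4,255,255))">>h.py; python3 - <<'E'
from h import *
T=lambda p:(p[0]/2.35+130-.3,p[1]/2.35+120-.3); S=lambda p:(p[0]/3+290-.3,p[1]/3+80-.3)
Q=dict(knob=((505,77),(245,453)),pin=((481,218),(83,352)),ctip=((200,201),(263,86)),cbase=((245,211),(239,160)),nl=((275,243),(195,193)),nr=((465,250),(67,345)),fr=((466,150),(193,405)),fl=((282,147),(300,262)),tab=((365,80),(312,223)),barend=((514,25),(318,518)),
lidfl=((267,85),(360,161)),lidfr=((469,93),(235,330)))
for k,(a,b) in Q.items():
    p,r=tri([ray('top',T(a)),ray('scene',S(b))]);print(k,p,round(r,4))
E
```

```text
knob [ 0.6993 -0.1023  0.0905] 0.002
pin [ 0.5003 -0.078   0.0798] 0.0026
ctip [0.491  0.2883 0.1571] 0.0039
cbase [0.4935 0.2451 0.0825] 0.0036
nl [0.4589 0.2092 0.0409] 0.0055
nr [ 0.4628 -0.0564  0.0427] 0.0058
fr [ 0.6086 -0.0496  0.0389] 0.0074
fl [0.6006 0.2139 0.0096] 0.0004
tab [0.6504 0.0821 0.2116] 0.0063
barend [ 0.7857 -0.1128  0.0664] 0.0019
lidfl [0.6428 0.2097 0.188 ] 0.0044
lidfr [ 0.647  -0.0517  0.1845] 0.0047
```

Units first: shifts go in shares of 62.5 mm and turns go in shares of 90 degrees. So 0.046 m is 0.736, -0.031 m is -0.496.

```bash
python3 drive.py '[[[0, 0, 0, 0.736, -0.496, 0, 0.088], [0, 0, 0, 0.736, -0.496, 0, 0.088], [0, 0, 0, 0.736, -0.496, 0, 0.088], [0, 0, 0, 0.736, -0.496, 0, 0.088], [0, 0, 0, 0.736, -0.496, 0, 0.088]]]'; python3 drive.py '[[[0, 0, 0, 0.736, -0.496, 0, 0.06], [0, 0, 0, 0.736, -0.496, 0, 0.06], [0, 0, 0, 0, 0, 0, 0.06], [0, 0, 0, 0, 0, 0, 0.06]]]'; cat >> h.py <<'E'
def wpots(png=None,z=.03):
    s=bot.sense();I=bot.camera('wrist')
    if png: cv2.imwrite(png,I[:,:,::-1])
    m=cv2.inRange(cv2.cvtColor(I,cv2.COLOR_RGB2HSV),(4,90,90),(24,255,255))|blobs(I,*BLUE)[1]
    m=cv2.morphologyEx(m,cv2.MORPH_CLOSE,np.ones((3,3)))
    bl=blobs(I,*BLUE,30)[0];out=[]
    for c in cv2.findContours(m,0,1)[0]:
        for b in bl:
            if cv2.pointPolygonTest(c,tuple(map(float,b[0])),False)>0 and b[1]>80:
                w=np.array([plane('wrist',p[0],z,s)[:2] for p in c]);r=cv2.minAreaRect((w*1000).astype(np.float32))
                p=plane('wrist',b[0],z,s);y=(r[2]+45)%90-45
                out.append((p,y));print('pot',p,'rect',np.array(r[1]),'yaw',round(y,1),b[1],b[0])
    return s,I,out
E
python3 - <<'E'
from h import *
s,I,o=wpots('pics/w1.png')
print(s['position'],s['ee_rot'],s['qpos'],s['width'],s['force'])
E
```

```text
time: 0.72
position: [0.3343, -0.4017, 0.2385]
ee_rot: [[0.972, 0.234, -0.0], [0.234, -0.972, 0.0], [-0.0, -0.0, -1.0]]
force: [0.8, 0.4, 0.2]
width: 0.0881
grip_force: 0.0
time: 1.23
position: [0.4077, -0.3219, 0.2385]
ee_rot: [[0.972, 0.233, -0.001], [0.233, -0.972, -0.0], [-0.001, 0.0, -1.0]]
force: [-0.3, 0.3, -0.5]
width: 0.0601
grip_force: 0.0
pot [ 0.3704 -0.3209  0.03  ] rect [35.7283 35.5203] yaw -33.3 267 [307.8876 210.3483]
pot [ 0.4119 -0.2102  0.03  ] rect [33.6107 37.4662] yaw -34.6 264 [225.178  156.5379]
pot [ 0.4828 -0.361   0.03  ] rect [34.2484 34.1399] yaw -36.6 293 [364.6724 126.6382]
pot [ 0.4825 -0.2239  0.03  ] rect [33.3788 36.3048] yaw 0.5 294 [248.2347  99.9082]
pot [ 0.5565 -0.4334  0.03  ] rect [33.433  40.3435] yaw 27.8 257 [437.0817  84.9066]
pot [ 0.6166 -0.3155  0.03  ] rect [39.1187 36.351 ] yaw 31.2 271 [353.2435   9.2768]
[ 0.4077 -0.3219  0.2385] [[ 0.9724  0.2334 -0.0013]
 [ 0.2334 -0.9724 -0.0003]
 [-0.0014  0.     -1.    ]] [ 0.6791  0.5519 -0.1578  1.8822  0.1271  0.718  -0.8869] 0.06006145119258323 [-0.3427  0.2888 -0.4898]
```

View pics/w1.png

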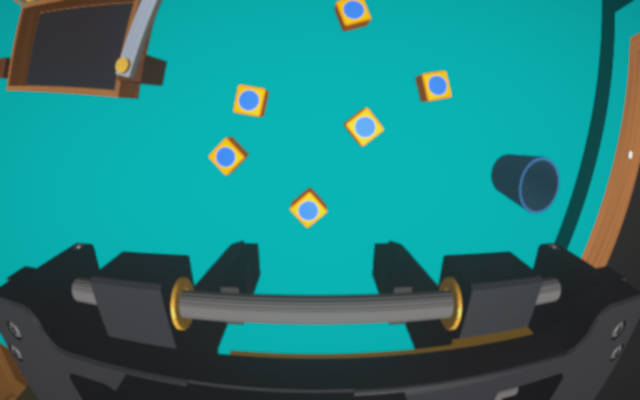

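Wrist view confirms six pots within 1 mm of the two-view fixes; tumbler at (525,185). I now compute the first pick.

```bash
cat >> h.py <<'E'
CC=np.array([.533,.077]);CY=.018
def case(x,y): c,s=np.cos(CY),np.sin(CY);return CC+np.array([c*x-s*y,s*x+c*y])
def go(x,y,z,phi,s=None):
    s=s or bot.sense();R=s['ee_rot'];p=s['position'];f=np.degrees(np.arctan2(R[1,0],R[0,0]))
    a=np.radians(phi);d=np.array([x,y])-p[:2]
    dx=d@[np.cos(a),np.sin(a)];dy=d@[np.sin(a),-np.cos(a)];L=np.hypot(dx,dy)
    print(f'rz {np.radians(f-phi):.3f} then dx {dx:.4f} dy {dy:.4f} dz {p[2]-z:.4f} | L {L:.3f} from',p,f'phi {f:.1f} tilt',R[:2,2],'w',round(s['width'],4),'q7',round(s['qpos'][6],2))
E
python3 -c "
from h import *
go(.3704,-.3209,.006,-33.3)"
```

```text
rz 0.815 then dx -0.0317 dy 0.0187 dz 0.2325 | L 0.037 from [ 0.4071 -0.3227  0.2385] phi 13.4 tilt [-0.0014 -0.0006] w 0.0597 q7 -0.89
```

Scaled: 0.03 m is 0.48, 0.02 m is 0.32, 0.163 rad / 1.5708 = 0.1038.

```bash
python3 drive.py '[[[0, 0, 0.1038, 0, 0, 0.48, 0.052], [0, 0, 0.1038, 0, 0, 0.48, 0.052], [0, 0, 0.1038, 0, 0, 0.48, 0.052], [0, 0, 0.1038, 0, 0, 0.48, 0.052], [0, 0, 0.1038, 0, 0, 0.32, 0.052]]]' >/dev/null; python3 drive.py '[[[0, 0, 0, -0.5072, 0.2992, 0, 0.052], [0, 0, 0, 0, 0, 0, 0.052], [0, 0, 0, 0, 0, 0, 0.052]]]'; python3 -c "
from h import *
go(.3704,-.3209,.006,-33.3)"
```

```text
time: 2.28
position: [0.3716, -0.3212, 0.0989]
ee_rot: [[0.836, -0.549, 0.001], [-0.549, -0.836, -0.001], [0.001, 0.0, -1.0]]
force: [0.2, -0.0, -0.0]
width: 0.0514
grip_force: 0.0
rz -0.000 then dx -0.0012 dy 0.0004 dz 0.0929 | L 0.001 from [ 0.3716 -0.3212  0.0989] phi -33.3 tilt [ 0.001  -0.0011] w 0.0514 q7 -1.42
```

Scaled: 0.046 m is 0.736.

```bash
python3 drive.py '[[[0, 0, 0, 0, 0, 0.736, 0.052], [0, 0, 0, 0, 0, 0.736, 0.052], [0, 0, 0, 0, 0, 0, 0.052], [0, 0, 0, 0, 0, 0, 0.02], [0, 0, 0, 0, 0, 0, 0.02]]]' >/dev/null; python3 drive.py '[[[0, 0, 0, 0, 0, 0, 0.02], [0, 0, 0, 0, 0, 0, 0.02], [0, 0, 0, 0, 0, -0.96, 0.02], [0, 0, 0, 0, 0, -0.96, 0.02], [0, 0, 0, 0, 0, 0, 0.02]]]'; python3 -c "
from h import *
print(bot.sense()['qpos'])
go(*case(3,60)/1 if 0 else case(.003,.06),.024,1)"
```

```text
time: 3.52
position: [0.3738, -0.3216, 0.1313]
ee_rot: [[0.837, -0.548, 0.008], [-0.548, -0.837, -0.006], [0.01, 0.001, -1.0]]
force: [0.4, -0.1, -0.6]
width: 0.0339
grip_force: 30.0
[ 0.5798  0.7006  0.0598  2.0723 -0.1081  0.3619 -1.4241]
rz -0.597 then dx 0.1691 dy -0.4558 dz 0.1073 | L 0.486 from [ 0.3738 -0.3216  0.1313] phi -33.2 tilt [ 0.0076 -0.0059] w 0.0339 q7 -1.42
```

Scaled: -0.057 m is -0.912, 0.0211 m is 0.3376, -0.149 rad / 1.5708 = -0.0949.

```bash
python3 drive.py '[[[0, 0, -0.0949, 0, 0, 0, 0.02], [0, 0, -0.0949, 0, 0, 0, 0.02], [0, 0, -0.0949, 0, 0, 0, 0.02], [0, 0, -0.0949, 0, 0, 0, 0.02], [0, 0, 0, 0.3376, -0.912, 0, 0.02]]]'|grep -E "pos|wid"; python3 drive.py '[[[0, 0, 0, 0.3376, -0.912, 0, 0.02], [0, 0, 0, 0.3376, -0.912, 0, 0.02], [0, 0, 0, 0.3376, -0.912, 0, 0.02], [0, 0, 0, 0.3376, -0.912, 0, 0.02], [0, 0, 0, 0.3376, -0.912, 0, 0.02]]]'|grep -E "pos|wid"; python3 drive.py '[[[0, 0, 0, 0.3376, -0.912, 0, 0.02], [0, 0, 0, 0.3376, -0.912, 0, 0.02], [0, 0, 0, 0, 0, 0, 0.02], [0, 0, 0, 0, 0, 0, 0.02]]]'; python3 -c "
from h import *
go(*case(.003,.06),.024,1)
s,I,o=wpots('pics/w2.png')"
```

```text
position: [0.3899, -0.2673, 0.1265]
width: 0.0336
position: [0.4925, 0.0263, 0.1265]
width: 0.0337
time: 5.28
position: [0.5318, 0.1381, 0.1263]
ee_rot: [[1.0, 0.017, -0.002], [0.017, -1.0, -0.001], [-0.002, 0.001, -1.0]]
force: [0.2, -0.2, -0.6]
width: 0.0338
grip_force: 30.0
rz -0.001 then dx 0.0031 dy 0.0011 dz 0.1023 | L 0.003 from [0.5318 0.1381 0.1263] phi 1.0 tilt [-0.0016 -0.0014] w 0.0338 q7 -1.76
pot [ 0.4824 -0.226   0.03  ] rect [63.4644 40.3162] yaw -1.5 82 [603.4634 249.5976]
pot [0.4542 0.1413 0.03  ] rect [66.4765 67.1884] yaw 0.2 169 [310.9172 289.4497]
```

View pics/w2.png

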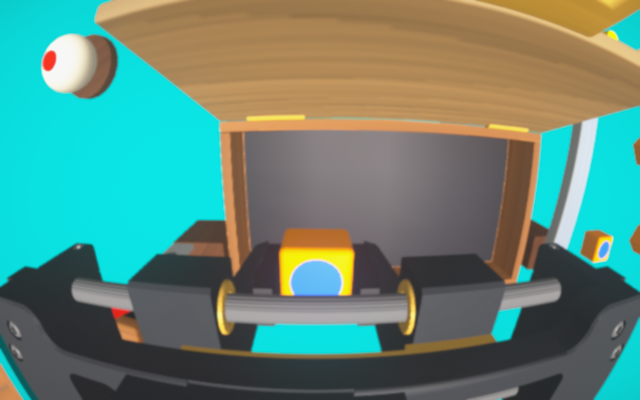

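The pot is held with its blue face up at (317,280) and the case lies ahead. The outer far rim corners are at (221,124) and (541,135). I cast these onto the rim height to check the case pose.

```bash
python3 -c "
from h import *
s=bot.sense()
for uv in((221,124),(541,135),(523,283)):print(plane('wrist',uv,.05,s))
for x,y in((.073,.133),(.073,-.133),(-.073,-.133)):print(case(x,y))
"
```

```text
[0.6003 0.2079 0.05  ]
[ 0.606  -0.0573  0.05  ]
[ 0.4623 -0.0704  0.05  ]
[0.6036 0.2113]
[ 0.6084 -0.0547]
[ 0.4624 -0.0573]
```

Scaled: 0.054 m is 0.864, 0.002 m is 0.032.

```bash
sed -i 's/^CC=.*;CY/CC=np.array([.532,.076]);CY/' h.py; python3 drive.py '[[[0, 0, 0, 0.032, 0.032, 0, 0.02], [0, 0, 0, 0, 0, 0.848, 0.02], [0, 0, 0, 0, 0, 0.864, 0.02], [0, 0, 0, 0, 0, 0, 0.02], [0, 0, 0, 0, 0, 0, 0.02]]]'; python3 drive.py '[[[0, 0, 0, 0, 0, 0, 0.05], [0, 0, 0, 0, 0, 0, 0.05], [0, 0, 0, 0, 0, -0.88, 0.05], [0, 0, 0, 0, 0, -0.88, 0.05], [0, 0, 0, 0, 0, 0, 0.05]]]'; python3 -c "
from h import *
s,I,o=wpots()
It,Is=bot.camera('top'),bot.camera('scene');pots(It,Is)
go(.4119,-.2102,.006,-34.6)"
```

```text
time: 5.95
position: [0.535, 0.1359, 0.021]
ee_rot: [[1.0, 0.015, 0.0], [0.015, -1.0, -0.001], [0.0, 0.001, -1.0]]
force: [1.0, -0.2, 0.2]
width: 0.034
grip_force: 30.0
time: 6.58
position: [0.5377, 0.1376, 0.1343]
ee_rot: [[1.0, 0.017, 0.009], [0.017, -1.0, 0.002], [0.009, -0.002, -1.0]]
force: [-0.7, 0.4, -1.9]
width: 0.0499
grip_force: 0.0
[405.5 185. ] [304.9722 282.9167] [ 0.6162 -0.3144  0.0273] 0.002588434989510928
[269.5    201.2143] [362.8421 167.3158] [0.5351 0.1392 0.0352] 0.0028486177320596316
[440.5862 204.2759] [261.025 304.5  ] [ 0.5558 -0.4326  0.0276] 0.0024474162594523945
[377.3667 222.6333] [285.0345 237.5862] [ 0.4828 -0.2228  0.0276] 0.002686487039936713
[418.6667 224.8   ] [256.0606 271.4242] [ 0.4826 -0.3598  0.0276] 0.002478922218495036
[372.5    243.6667] [268.3333 223.2593] [ 0.4118 -0.2089  0.0289] 0.0023368019185096857
rz 0.621 then dx 0.0965 dy 0.3552 dz 0.1236 | L 0.368 from [0.5342 0.137  0.1296] phi 1.0 tilt [-0.0008 -0.0001] w 0.0497 q7 -1.76
```

Scaled: 0.0592 m is 0.9472, 0.0161 m is 0.2576, 0.155 rad / 1.5708 = 0.0987.

```bash
python3 drive.py '[[[0, 0, 0.0987, 0, 0, 0, 0.052], [0, 0, 0.0987, 0, 0, 0, 0.052], [0, 0, 0.0987, 0, 0, 0, 0.052], [0, 0, 0.0993, 0, 0, 0, 0.052], [0, 0, 0, 0.2576, 0.9472, 0, 0.052]]]' >/dev/null; python3 drive.py '[[[0, 0, 0, 0.2576, 0.9472, 0, 0.052], [0, 0, 0, 0.2576, 0.9472, 0, 0.052], [0, 0, 0, 0.2576, 0.9472, 0, 0.052], [0, 0, 0, 0.2576, 0.9472, 0, 0.052], [0, 0, 0, 0.2576, 0.9472, 0, 0.052]]]' >/dev/null;python3 drive.py '[[[0, 0, 0, 0, 0, 0.48, 0.052], [0, 0, 0, 0, 0, 0, 0.052], [0, 0, 0, 0, 0, 0, 0.052]]]'; python3 -c "
from h import *
wpots()
go(.4119,-.2102,.006,-34.6)"
```

```text
time: 8.35
position: [0.4124, -0.209, 0.0995]
ee_rot: [[0.824, -0.567, -0.001], [-0.567, -0.824, 0.001], [-0.002, -0.0, -1.0]]
force: [0.5, 0.4, -0.4]
width: 0.0522
grip_force: 0.0
pot [ 0.4119 -0.2104  0.03  ] rect [32.9564 38.0004] yaw -33.4 741 [317.969  216.9676]
pot [ 0.4827 -0.2243  0.03  ] rect [33.372  33.8674] yaw 1.1 863 [276.949  125.8969]
pot [ 0.4828 -0.3613  0.03  ] rect [38.7609 38.5223] yaw -37.2 662 [433.9924  26.781 ]
rz 0.002 then dx -0.0002 dy 0.0015 dz 0.0939 | L 0.001 from [ 0.4129 -0.2091  0.0999] phi -34.5 tilt [-0.0002  0.0005] w 0.0522 q7 -1.59
```

Scaled: 0.047 m is 0.752, 0.0015 m is 0.024.

```bash
python3 drive.py '[[[0, 0, 0, 0, 0.024, 0.752, 0.052], [0, 0, 0, 0, 0, 0.752, 0.052], [0, 0, 0, 0, 0, 0, 0.052], [0, 0, 0, 0, 0, 0, 0.02], [0, 0, 0, 0, 0, 0, 0.02]]]' >/dev/null; python3 drive.py '[[[0, 0, 0, 0, 0, 0, 0.02], [0, 0, 0, 0, 0, 0, 0.02], [0, 0, 0, 0, 0, -0.96, 0.02], [0, 0, 0, 0, 0, -0.96, 0.02], [0, 0, 0, 0, 0, 0, 0.02]]]' | grep -E "pos|wid|grip"; python3 drive.py '[[[0, 0, -0.0987, 0, 0, 0, 0.02], [0, 0, -0.0987, 0, 0, 0, 0.02], [0, 0, -0.0987, 0, 0, 0, 0.02], [0, 0, -0.0993, 0, 0, 0, 0.02], [0, 0, 0, 0.4096, -0.8992, 0, 0.02]]]'|grep -E "wid"; python3 drive.py '[[[0, 0, 0, 0.4096, -0.8992, 0, 0.02], [0, 0, 0, 0.4096, -0.8992, 0, 0.02], [0, 0, 0, 0.4096, -0.8992, 0, 0.02], [0, 0, 0, 0.4096, -0.8992, 0, 0.02], [0, 0, 0, 0, 0, 0, 0.02]]]'; python3 -c "
from h import *
go(*case(.003,-.003),.019,1)"
```

```text
position: [0.4182, -0.2149, 0.1331]
width: 0.0338
grip_force: 30.0
width: 0.0339
time: 10.9
position: [0.5404, 0.077, 0.1283]
ee_rot: [[1.0, 0.027, -0.005], [0.027, -1.0, 0.008], [-0.004, -0.008, -1.0]]
force: [0.4, -0.5, 0.5]
width: 0.0338
grip_force: 30.0
rz 0.010 then dx -0.0054 dy 0.0038 dz 0.1093 | L 0.007 from [0.5404 0.077  0.1283] phi 1.6 tilt [-0.0045  0.0076] w 0.0338 q7 -1.55
```

Scaled: 0.054 m is 0.864, 0.053 m is 0.848.

```bash
python3 drive.py '[[[0, 0, 0, 0, 0, 0, 0.02], [0, 0, 0, 0, 0, 0.848, 0.02], [0, 0, 0, 0, 0, 0.864, 0.02], [0, 0, 0, 0, 0, 0, 0.02], [0, 0, 0, 0, 0, 0, 0.02]]]'; python3 drive.py '[[[0, 0, 0, 0, 0, 0, 0.05], [0, 0, 0, 0, 0, 0, 0.05], [0, 0, 0, 0, 0, -0.88, 0.05], [0, 0, 0, 0, 0, -0.88, 0.05], [0, 0, 0, 0, 0, 0, 0.05]]]'|grep -E "time|wid|pos"; python3 -c "
from h import *
It,Is=bot.camera('top'),bot.camera('scene');pots(It,Is)
go(.4826,-.2242,.006,0.8)"
```

```text
time: 11.52
position: [0.5389, 0.0683, 0.0232]
ee_rot: [[1.0, 0.015, -0.005], [0.015, -1.0, 0.003], [-0.005, -0.003, -1.0]]
force: [0.3, -0.2, 0.3]
width: 0.0339
grip_force: 30.0
time: 12.15
position: [0.5422, 0.0698, 0.1364]
width: 0.0497
[414.2143 191.5   ] [292.1892 287.1622] [ 0.5949 -0.3443  0.0274] 0.002199138719604781
[289.7241 201.5862] [352.5 180.5] [0.5368 0.0714 0.0357] 0.002326947005628054
[440.5862 204.2759] [261.025 304.5  ] [ 0.5558 -0.4326  0.0276] 0.0024474162594523945
[377.3667 222.6333] [285.0345 237.5862] [ 0.4828 -0.2228  0.0276] 0.002686487039936713
[418.6667 224.8   ] [256.0606 271.4242] [ 0.4826 -0.3598  0.0276] 0.002478922218495036
rz 0.003 then dx -0.0609 dy 0.2932 dz 0.1267 | L 0.299 from [0.5394 0.0698 0.1327] phi 1.0 tilt [-0.0047  0.0038] w 0.0499 q7 -1.54
```

The second pot is placed. The far pot was knocked to about (0.595,-0.344), so I'll re-measure it when I get there. The next pick is the one at (0.483,-0.224).

Scaled: 0.0586 m is 0.9376, -0.0122 m is -0.1952.

```bash
python3 drive.py '[[[0, 0, 0, -0.1952, 0.9376, 0, 0.052], [0, 0, 0, -0.1952, 0.9376, 0, 0.052], [0, 0, 0, -0.1952, 0.9376, 0, 0.052], [0, 0, 0, -0.1952, 0.9376, 0, 0.052], [0, 0, 0, -0.1952, 0.9376, 0, 0.052]]]' >/dev/null;python3 drive.py '[[[0, 0, 0, 0, 0, 0.528, 0.052], [0, 0, 0, 0, 0, 0, 0.052], [0, 0, 0, 0, 0, 0, 0.052]]]' >/dev/null; python3 -c "
from h import *
wpots()
go(.4826,-.2242,.006,0.8)"
```

```text
pot [ 0.4824 -0.2245  0.03  ] rect [37.4963 33.3627] yaw 1.2 753 [318.5671 218.4529]
pot [ 0.4826 -0.3615  0.03  ] rect [47.124  33.6184] yaw -37.2 488 [486.4775 220.3156]
pot [0.536  0.0824 0.03  ] rect [ 37.3466 102.7881] yaw 0.8 196 [ 19.2551 158.5663]
pot [ 0.5564 -0.4342  0.03  ] rect [40.563  50.7836] yaw 27.5 341 [561.4956 139.5777]
pot [ 0.5952 -0.3456  0.03  ] rect [34.3637 43.7088] yaw 33.4 600 [483.3683  76.78  ]
rz 0.005 then dx -0.0008 dy 0.0011 dz 0.0924 | L 0.001 from [ 0.4834 -0.2231  0.0984] phi 1.1 tilt [-0.0064  0.004 ] w 0.0521 q7 -1.1
```

Scaled: 0.047 m is 0.752, 0.0012 m is 0.0192.

```bash
python3 drive.py '[[[0, 0, 0, -0.0128, 0.0192, 0.736, 0.052], [0, 0, 0, 0, 0, 0.752, 0.052], [0, 0, 0, 0, 0, 0, 0.052], [0, 0, 0, 0, 0, 0, 0.02], [0, 0, 0, 0, 0, 0, 0.02]]]' >/dev/null; python3 drive.py '[[[0, 0, 0, 0, 0, 0, 0.02], [0, 0, 0, 0, 0, 0, 0.02], [0, 0, 0, 0, 0, -0.96, 0.02], [0, 0, 0, 0, 0, -0.96, 0.02], [0, 0, 0, 0, 0, 0, 0.02]]]' | grep -E "pos|wid|grip"; python3 drive.py '[[[0, 0, 0, 0.2304, -0.9248, 0, 0.02], [0, 0, 0, 0.2304, -0.9248, 0, 0.02], [0, 0, 0, 0.2304, -0.9248, 0, 0.02], [0, 0, 0, 0.2304, -0.9248, 0, 0.02], [0, 0, 0, 0, 0, 0, 0.02]]]'|grep -E wid; python3 drive.py '[[[0, 0, 0, 0, 0, 0, 0.02]]]';python3 -c "
from h import *
go(*case(.003,-.068),.024,1)"
```

```text
position: [0.4849, -0.227, 0.1298]
width: 0.0338
grip_force: 30.0
width: 0.0336
time: 15.3
position: [0.5352, 0.0059, 0.1252]
ee_rot: [[1.0, 0.017, -0.008], [0.017, -1.0, 0.002], [-0.008, -0.002, -1.0]]
force: [0.6, -0.8, -0.3]
width: 0.0333
grip_force: 30.0
rz -0.001 then dx 0.0011 dy -0.0022 dz 0.1012 | L 0.002 from [0.5352 0.0059 0.1252] phi 1.0 tilt [-0.008   0.0023] w 0.0333 q7 -1.44
```

Scaled: 0.051 m is 0.816, 0.05 m is 0.8.

```bash
python3 drive.py '[[[0, 0, 0, 0.016, -0.032, 0.8, 0.02], [0, 0, 0, 0, 0, 0.816, 0.02], [0, 0, 0, 0, 0, 0, 0.02], [0, 0, 0, 0, 0, 0, 0.02]]]'; python3 drive.py '[[[0, 0, 0, 0, 0, 0, 0.05], [0, 0, 0, 0, 0, 0, 0.05], [0, 0, 0, 0, 0, -0.88, 0.05], [0, 0, 0, 0, 0, -0.88, 0.05], [0, 0, 0, 0, 0, 0, 0.05]]]'|grep -E "time|wid|pos"; python3 -c "
from h import *
It,Is=bot.camera('top'),bot.camera('scene');pots(It,Is)
go(.4826,-.3615,.006,-37)"
```

```text
time: 15.8
position: [0.5368, 0.0071, 0.0258]
ee_rot: [[1.0, 0.014, -0.005], [0.014, -1.0, 0.002], [-0.005, -0.002, -1.0]]
force: [0.7, -0.3, 0.4]
width: 0.0338
grip_force: 30.0
time: 16.42
position: [0.5401, 0.0084, 0.1391]
width: 0.05
[414.2143 191.5   ] [292.1892 287.1622] [ 0.5949 -0.3443  0.0274] 0.002199138719604781
[309.7143 202.5   ] [343.0455 193.2727] [0.5387 0.0061 0.0378] 0.0046974496391443896
[440.5862 204.2759] [261.025 304.5  ] [ 0.5558 -0.4326  0.0276] 0.0024474162594523945
[418.6774 224.9032] [256.0606 271.4242] [ 0.4824 -0.3598  0.0274] 0.002617253278526115
rz 0.663 then dx 0.1791 dy 0.3286 dz 0.1295 | L 0.374 from [0.5373 0.0087 0.1355] phi 1.0 tilt [-0.0047  0.0036] w 0.0497 q7 -1.44
```

Scaled: 0.0469 m is 0.7504, 0.0256 m is 0.4096, 0.166 rad / 1.5708 = 0.1057.

```bash
python3 drive.py '[[[0, 0, 0.1057, 0, 0, 0, 0.052], [0, 0, 0.1057, 0, 0, 0, 0.052], [0, 0, 0.1057, 0, 0, 0, 0.052], [0, 0, 0.105, 0, 0, 0, 0.052], [0, 0, 0, 0.4096, 0.7504, 0, 0.052]]]' >/dev/null; python3 drive.py '[[[0, 0, 0, 0.4096, 0.7504, 0, 0.052], [0, 0, 0, 0.4096, 0.7504, 0, 0.052], [0, 0, 0, 0.4096, 0.7504, 0, 0.052], [0, 0, 0, 0.4096, 0.7504, 0, 0.052], [0, 0, 0, 0.4096, 0.7504, 0, 0.052]]]' >/dev/null;python3 drive.py '[[[0, 0, 0, 0.4096, 0.7504, 0, 0.052], [0, 0, 0, 0, 0, 0.544, 0.052], [0, 0, 0, 0, 0, 0, 0.052], [0, 0, 0, 0, 0, 0, 0.052]]]' >/dev/null; python3 -c "
from h import *
wpots()
go(.4826,-.3615,.006,-37)"
```

```text
pot [ 0.4824 -0.3608  0.03  ] rect [33.2324 37.6245] yaw -36.9 758 [316.4842 216.1715]
pot [ 0.595 -0.345  0.03 ] rect [38.8355 33.3163] yaw 33.4 757 [204.3831 108.4452]
pot [ 0.5563 -0.4334  0.03  ] rect [33.3864 34.4681] yaw 28.3 871 [336.6774  72.8048]
rz 0.001 then dx 0.0004 dy 0.0009 dz 0.0940 | L 0.001 from [ 0.4828 -0.3605  0.1   ] phi -36.9 tilt [-0.0063  0.0037] w 0.052 q7 -1.35
```

Scaled: 0.047 m is 0.752, 0.0005 m is 0.008.

```bash
python3 drive.py '[[[0, 0, 0, 0, 0.008, 0.752, 0.052], [0, 0, 0, 0, 0, 0.752, 0.052], [0, 0, 0, 0, 0, 0, 0.052], [0, 0, 0, 0, 0, 0, 0.02], [0, 0, 0, 0, 0, 0, 0.02]]]' >/dev/null; python3 drive.py '[[[0, 0, 0, 0, 0, 0, 0.02], [0, 0, 0, 0, 0, 0, 0.02], [0, 0, 0, 0, 0, -0.96, 0.02], [0, 0, 0, 0, 0, -0.96, 0.02], [0, 0, 0, 0, 0, 0, 0.02]]]' | grep -E "pos|wid|grip"; python3 drive.py '[[[0, 0, -0.1057, 0, 0, 0, 0.02], [0, 0, -0.1057, 0, 0, 0, 0.02], [0, 0, -0.1057, 0, 0, 0, 0.02], [0, 0, -0.105, 0, 0, 0, 0.02], [0, 0, 0, 0.0272, -0.8816, 0, 0.02]]]'|grep -E wid; python3 drive.py '[[[0, 0, 0, 0.0272, -0.8816, 0, 0.02], [0, 0, 0, 0.0272, -0.8816, 0, 0.02], [0, 0, 0, 0.0272, -0.8816, 0, 0.02], [0, 0, 0, 0.0272, -0.8816, 0, 0.02], [0, 0, 0, 0.0272, -0.8816, 0, 0.02]]]' | grep wid; python3 drive.py '[[[0, 0, 0, 0.0272, -0.8816, 0, 0.02], [0, 0, 0, 0.0272, -0.8816, 0, 0.02], [0, 0, 0, 0.0272, -0.8816, 0, 0.02], [0, 0, 0, 0, 0, 0, 0.02], [0, 0, 0, 0, 0, 0, 0.02]]]';python3 -c "
from h import *
go(*case(-.042,.06),.02,1)"
```

```text
position: [0.4846, -0.3644, 0.1312]
width: 0.0338
grip_force: 30.0
width: 0.0337
width: 0.0336
time: 21.45
position: [0.4885, 0.1336, 0.1271]
ee_rot: [[1.0, 0.017, -0.007], [0.017, -1.0, 0.002], [-0.007, -0.002, -1.0]]
force: [-0.0, 0.1, -0.0]
width: 0.034
grip_force: 30.0
rz -0.000 then dx 0.0005 dy -0.0016 dz 0.1071 | L 0.002 from [0.4885 0.1336 0.1271] phi 1.0 tilt [-0.0073  0.0024] w 0.034 q7 -1.59
```

Scaled: 0.052 m is 0.832, 0.051 m is 0.816.

```bash
python3 drive.py '[[[0, 0, 0, 0, 0.016, 0.816, 0.02], [0, 0, 0, 0, 0, 0.832, 0.02], [0, 0, 0, 0, 0, 0, 0.02], [0, 0, 0, 0, 0, 0, 0.02]]]'; python3 drive.py '[[[0, 0, 0, 0, 0, 0, 0.05], [0, 0, 0, 0, 0, 0, 0.05], [0, 0, 0, 0, 0, -0.88, 0.05], [0, 0, 0, 0, 0, -0.88, 0.05], [0, 0, 0, 0, 0, 0, 0.05]]]'|grep -E "time|wid|pos"; python3 -c "
from h import *
It,Is=bot.camera('top'),bot.camera('scene');pots(It,Is)
go(.5951,-.345,.006,33.4)"
```

```text
time: 21.95
position: [0.4891, 0.1322, 0.0256]
ee_rot: [[1.0, 0.015, -0.005], [0.015, -1.0, 0.003], [-0.005, -0.003, -1.0]]
force: [0.3, -0.2, -0.9]
width: 0.0337
grip_force: 30.0
time: 22.58
position: [0.4918, 0.1338, 0.1387]
width: 0.0498
[414.2143 191.5   ] [292.1892 287.1622] [ 0.5949 -0.3443  0.0274] 0.002199138719604781
[308.5172 202.1034] [343.0455 193.2727] [0.5389 0.0092 0.0355] 0.0029704060403763066
[440.5862 204.2759] [261.025 304.5  ] [ 0.5558 -0.4326  0.0276] 0.0024474162594523945
[269.3043 215.2174] [350.5    162.3333] [0.4887 0.1369 0.0332] 0.003533762228130298
rz -0.566 then dx -0.1751 dy 0.4578 dz 0.1294 | L 0.490 from [0.4893 0.1336 0.1354] phi 1.0 tilt [-0.0046  0.0042] w 0.0506 q7 -1.57
```

Scaled: 0.0509 m is 0.8144, -0.0195 m is -0.312, -0.1415 rad / 1.5708 = -0.0901.

```bash
python3 drive.py '[[[0, 0, -0.0901, 0, 0, 0, 0.052], [0, 0, -0.0901, 0, 0, 0, 0.052], [0, 0, -0.0901, 0, 0, 0, 0.052], [0, 0, -0.0901, 0, 0, 0, 0.052], [0, 0, 0, -0.312, 0.8144, 0, 0.052]]]' >/dev/null; python3 drive.py '[[[0, 0, 0, -0.312, 0.8144, 0, 0.052], [0, 0, 0, -0.312, 0.8144, 0, 0.052], [0, 0, 0, -0.312, 0.8144, 0, 0.052], [0, 0, 0, -0.312, 0.8144, 0, 0.052], [0, 0, 0, -0.312, 0.8144, 0, 0.052]]]' >/dev/null;python3 drive.py '[[[0, 0, 0, -0.312, 0.8144, 0, 0.052], [0, 0, 0, -0.312, 0.8144, 0, 0.052], [0, 0, 0, -0.312, 0.8144, 0, 0.052], [0, 0, 0, 0, 0, 0.544, 0.052], [0, 0, 0, 0, 0, 0, 0.052]]]' >/dev/null; python3 drive.py '[[[0, 0, 0, 0, 0, 0, 0.052]]]' >/dev/null; python3 -c "
from h import *
wpots()
go(.5951,-.345,.006,33.4)"
```

```text
pot [ 0.5946 -0.3455  0.03  ] rect [37.8268 32.8496] yaw 32.4 751 [318.1252 219.1252]
pot [0.535  0.0193 0.03  ] rect [46.7094 60.3537] yaw 1.8 105 [ 2.2    77.7714]
rz 0.001 then dx -0.0003 dy 0.0003 dz 0.0926 | L 0.000 from [ 0.5951 -0.3446  0.0986] phi 33.5 tilt [-0.0058  0.004 ] w 0.0521 q7 -0.57
```

Scaled: 0.046 m is 0.736, 0.0007 m is 0.0112.

```bash
python3 drive.py '[[[0, 0, 0, 0, 0.0112, 0.736, 0.052], [0, 0, 0, 0, 0, 0.736, 0.052], [0, 0, 0, 0, 0, 0, 0.052], [0, 0, 0, 0, 0, 0, 0.02], [0, 0, 0, 0, 0, 0, 0.02]]]' >/dev/null; python3 drive.py '[[[0, 0, 0, 0, 0, 0, 0.02], [0, 0, 0, 0, 0, 0, 0.02], [0, 0, 0, 0, 0, -0.96, 0.02], [0, 0, 0, 0, 0, -0.96, 0.02], [0, 0, 0, 0, 0, 0, 0.02]]]' | grep -E "pos|wid|grip"; python3 drive.py '[[[0, 0, 0.0901, 0, 0, 0, 0.02], [0, 0, 0.0901, 0, 0, 0, 0.02], [0, 0, 0.0901, 0, 0, 0, 0.02], [0, 0, 0.0901, 0, 0, 0, 0.02], [0, 0, 0, -0.1952, -0.8384, 0, 0.02]]]'|grep -E wid; python3 drive.py '[[[0, 0, 0, -0.1952, -0.8384, 0, 0.02], [0, 0, 0, -0.1952, -0.8384, 0, 0.02], [0, 0, 0, -0.1952, -0.8384, 0, 0.02], [0, 0, 0, -0.1952, -0.8384, 0, 0.02], [0, 0, 0, -0.1952, -0.8384, 0, 0.02]]]' | grep wid; python3 drive.py '[[[0, 0, 0, -0.1952, -0.8384, 0, 0.02], [0, 0, 0, -0.1952, -0.8384, 0, 0.02], [0, 0, 0, 0, 0, 0, 0.02], [0, 0, 0, 0, 0, 0, 0.02]]]';python3 -c "
from h import *
go(*case(-.042,-.003),.022,1)"
```

```text
position: [0.5987, -0.3487, 0.1326]
width: 0.034
grip_force: 30.0
width: 0.0338
width: 0.0335
time: 27.72
position: [0.4903, 0.0703, 0.1279]
ee_rot: [[1.0, 0.017, -0.007], [0.017, -1.0, 0.002], [-0.007, -0.002, -1.0]]
force: [0.4, -0.9, -1.3]
width: 0.0335
grip_force: 30.0
rz -0.001 then dx -0.0002 dy -0.0019 dz 0.1059 | L 0.002 from [0.4903 0.0703 0.1279] phi 1.0 tilt [-0.0068  0.0023] w 0.0335 q7 -1.51
```

Units first: shifts go in shares of 62.5 mm and turns go in shares of 90 degrees. So 0.053 m is 0.848, 0.052 m is 0.832.

```bash
python3 drive.py '[[[0, 0, 0, 0, -0.032, 0.832, 0.02], [0, 0, 0, 0, 0, 0.848, 0.02], [0, 0, 0, 0, 0, 0, 0.02], [0, 0, 0, 0, 0, 0, 0.02]]]'; python3 drive.py '[[[0, 0, 0, 0, 0, 0, 0.05], [0, 0, 0, 0, 0, 0, 0.05], [0, 0, 0, 0, 0, -0.88, 0.05], [0, 0, 0, 0, 0, -0.88, 0.05], [0, 0, 0, 0, 0, 0, 0.05]]]'|grep -E "time|wid|pos"; python3 -c "
from h import *
It,Is=bot.camera('top'),bot.camera('scene');pots(It,Is)
go(.5563,-.4336,.006,28)"
```

```text
time: 28.22
position: [0.4901, 0.0719, 0.0243]
ee_rot: [[1.0, 0.015, -0.006], [0.015, -1.0, 0.003], [-0.006, -0.003, -1.0]]
force: [-0.4, -0.0, 0.9]
width: 0.0339
grip_force: 30.0
time: 28.85
position: [0.4929, 0.0734, 0.1374]
width: 0.0504
[440.5862 204.2759] [261.025 304.5  ] [ 0.5558 -0.4326  0.0276] 0.0024474162594523945
[287.7083 215.7083] [341.     173.6667] [0.4898 0.0756 0.0349] 0.0033844076020541256
rz -0.471 then dx -0.1800 dy 0.4784 dz 0.1281 | L 0.511 from [0.4906 0.0733 0.1341] phi 1.0 tilt [-0.0046  0.0039] w 0.0499 q7 -1.5
```

Scaled: 0.0532 m is 0.8512, -0.02 m is -0.32, -0.157 rad / 1.5708 = -0.0999.

```bash
python3 drive.py '[[[0, 0, -0.0999, 0, 0, 0, 0.052], [0, 0, -0.0999, 0, 0, 0, 0.052], [0, 0, -0.0999, 0, 0, 0, 0.052], [0, 0, 0, -0.32, 0.8512, 0, 0.052], [0, 0, 0, -0.32, 0.8512, 0, 0.052]]]' >/dev/null; python3 drive.py '[[[0, 0, 0, -0.32, 0.8512, 0, 0.052], [0, 0, 0, -0.32, 0.8512, 0, 0.052], [0, 0, 0, -0.32, 0.8512, 0, 0.052], [0, 0, 0, -0.32, 0.8512, 0, 0.052], [0, 0, 0, -0.32, 0.8512, 0, 0.052]]]' >/dev/null;python3 drive.py '[[[0, 0, 0, -0.32, 0.8512, 0, 0.052], [0, 0, 0, -0.32, 0.8512, 0, 0.052], [0, 0, 0, 0, 0, 0.544, 0.052], [0, 0, 0, 0, 0, 0, 0.052], [0, 0, 0, 0, 0, 0, 0.052]]]' >/dev/null; python3 -c "
from h import *
wpots()
go(.5563,-.4336,.006,28)"
```

```text
pot [ 0.5559 -0.4336  0.03  ] rect [37.3163 33.4368] yaw 28.2 758 [317.8997 219.1794]
rz 0.001 then dx -0.0003 dy 0.0004 dz 0.0916 | L 0.001 from [ 0.5564 -0.4331  0.0976] phi 28.0 tilt [-0.0057  0.0039] w 0.052 q7 -0.54
```

Scaled: 0.046 m is 0.736, 0.0005 m is 0.008.

```bash
python3 drive.py '[[[0, 0, 0, 0, 0.008, 0.736, 0.052], [0, 0, 0, 0, 0, 0.736, 0.052], [0, 0, 0, 0, 0, 0, 0.052], [0, 0, 0, 0, 0, 0, 0.02], [0, 0, 0, 0, 0, 0, 0.02]]]' >/dev/null; python3 drive.py '[[[0, 0, 0, 0, 0, 0, 0.02], [0, 0, 0, 0, 0, 0, 0.02], [0, 0, 0, 0, 0, -0.96, 0.02], [0, 0, 0, 0, 0, -0.96, 0.02], [0, 0, 0, 0, 0, 0, 0.02]]]' | grep -E "pos|wid|grip"; python3 drive.py '[[[0, 0, 0.0999, 0, 0, 0, 0.02], [0, 0, 0.0999, 0, 0, 0, 0.02], [0, 0, 0.0999, 0, 0, 0, 0.02], [0, 0, 0, -0.1136, -0.8832, 0, 0.02], [0, 0, 0, -0.1136, -0.8832, 0, 0.02]]]'|grep -E wid; python3 drive.py '[[[0, 0, 0, -0.1136, -0.8832, 0, 0.02], [0, 0, 0, -0.1136, -0.8832, 0, 0.02], [0, 0, 0, -0.1136, -0.8832, 0, 0.02], [0, 0, 0, -0.1136, -0.8832, 0, 0.02], [0, 0, 0, -0.1136, -0.8832, 0, 0.02]]]' | grep wid; python3 drive.py '[[[0, 0, 0, -0.1136, -0.8832, 0, 0.02], [0, 0, 0, 0, 0, 0, 0.02], [0, 0, 0, 0, 0, 0, 0.02]]]';python3 -c "
from h import *
go(*case(-.042,-.068),.026,1)"
```

```text
position: [0.5592, -0.4373, 0.1312]
width: 0.0338
grip_force: 30.0
width: 0.0339
width: 0.034
time: 33.75
position: [0.4914, 0.0053, 0.1264]
ee_rot: [[1.0, 0.017, -0.007], [0.017, -1.0, 0.002], [-0.007, -0.003, -1.0]]
force: [-0.6, 0.1, -0.9]
width: 0.034
grip_force: 30.0
rz -0.001 then dx -0.0001 dy -0.0019 dz 0.1004 | L 0.002 from [0.4914 0.0053 0.1264] phi 1.0 tilt [-0.0075  0.0024] w 0.034 q7 -1.43
```

Scaled: 0.05 m is 0.8, -0.002 m is -0.032.

```bash
python3 drive.py '[[[0, 0, 0, 0, -0.032, 0.8, 0.02], [0, 0, 0, 0, 0, 0.8, 0.02], [0, 0, 0, 0, 0, 0, 0.02], [0, 0, 0, 0, 0, 0, 0.02]]]'|grep -E "pos|wid|force"; python3 drive.py '[[[0, 0, 0, 0, 0, 0, 0.05], [0, 0, 0, 0, 0, 0, 0.05], [0, 0, 0, 0, 0, -0.88, 0.05], [0, 0, 0, 0, 0, -0.88, 0.05], [0, 0, 0, -0.64, -0.72, 0, 0.02]]]'>/dev/null; python3 drive.py '[[[0, 0, 0, -0.32, -0.32, -0.8, 0.02], [0, 0, 0, 0, 0, -0.8, 0], [0, 0, 0, 0, 0, 0, 0], [0, 0, 0, 0, 0, 0, 0]]]'|grep -E "time|wid|pos"; python3 -c "
from h import *
It,Is=bot.camera('top'),bot.camera('scene');pots(It,Is)
wpots('pics/w3.png',.038)
cv2.imwrite('pics/t3.png',It[:,:,::-1])
go(.4,.07,.2,1)"
```

```text
position: [0.4917, 0.0067, 0.0279]
force: [0.6, 0.4, -0.6]
width: 0.0338
grip_force: 30.0
time: 35.38
position: [0.4311, 0.0716, 0.2377]
width: 0.002
[290.875 201.5  ] [352.5 180.5] [0.5375 0.0679 0.039 ] 0.003353545602092382
[308.5 202.4] [343.1429 193.1905] [0.5384 0.0096 0.035 ] 0.0035224761797481266
pot [0.5372 0.0691 0.038 ] rect [201.5615 352.1278] yaw 0.5 318 [320.3176  86.6006]
pot [0.5352 0.1371 0.038 ] rect [201.5615 352.1278] yaw 0.5 313 [258.8179  88.6486]
pot [0.5389 0.0071 0.038 ] rect [201.5615 352.1278] yaw 0.5 311 [376.4341  87.5016]Traceback (most recent call last):
  File "<string>", line 4, in <module>
    wpots('pics/w3.png',.038)
    ~~~~~^^^^^^^^^^^^^^^^^^^^
  File "h.py", line 41, in wpots
    w=np.array([plane('wrist',p[0],z,s)[:2] for p in c]);r=cv2.minAreaRect((w*1000).astype(np.float32))
                ~~~~~^^^^^^^^^^^^^^^^^^
  File "h.py", line 12, in plane
    o,d=ray(n,uv,s);return o+d*(z-o[2])/d[2]
        ~~~^^^^^^^^
  File "h.py", line 5, in ray
    i=bot.camera_info(n);x=(uv[0]-i['cx'])/i['fx'];y=(uv[1]-i['cy'])/i['fy']
ValueError: time passes only in moves, steps and waits
```

View pics/w3.png

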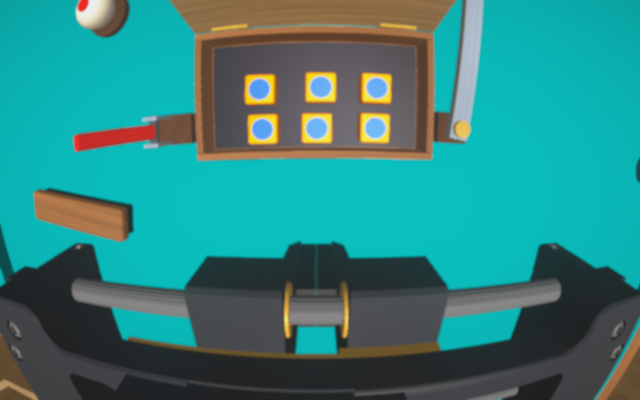

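All six pots are in the case with faces up: two rows of three at pixels (260,88) to (376,128). Next I go over and behind the lid to push it shut.

Scaled: 0.055 m is 0.88, -0.04 m is -0.64.

```bash
python3 drive.py '[[[0, 0, 0, 0, 0, -0.64, 0], [0, 0, 0, 0.88, 0, 0, 0], [0, 0, 0, 0.88, 0, 0, 0], [0, 0, 0, 0.88, 0, 0, 0], [0, 0, 0, 0.88, 0, 0, 0]]]'|grep pos; python3 drive.py '[[[0, 0, 0, 0.88, 0, 0, 0], [0, 0, 0, 0, 0, 0, 0], [0, 0, 0, 0, 0, 0.8, 0], [0, 0, 0, 0, 0, 0.8, 0], [0, 0, 0, 0, 0, 0, 0]]]'; python3 -c "
from h import *
bot.sense();go(.64,.077,.175,1)"
```

```text
position: [0.6527, 0.0747, 0.2743]
time: 36.78
position: [0.701, 0.0761, 0.1708]
ee_rot: [[1.0, 0.016, -0.019], [0.016, -1.0, 0.003], [-0.019, -0.003, -1.0]]
force: [-0.2, 0.2, 0.6]
width: 0.0004
grip_force: 0.0
rz -0.001 then dx -0.0610 dy -0.0019 dz -0.0042 | L 0.061 from [0.701  0.0761 0.1708] phi 0.9 tilt [-0.0188  0.0025] w 0.0004 q7 -1.54
```

Scaled: -0.025 m is -0.4.

```bash
python3 drive.py '[[[0, 0, 0, -0.4, 0, 0, 0], [0, 0, 0, -0.4, 0, 0, 0], [0, 0, 0, -0.4, 0, 0, 0], [0, 0, 0, -0.4, 0, 0, 0], [0, 0, 0, -0.4, 0, 0, 0]]]'|grep -E "pos|force"; python3 drive.py '[[[0, 0, 0, 0, 0, 0, 0], [0, 0, 0, 0, 0, 0, 0]]]'|grep -E "pos|force"; python3 - <<'E'
from h import *
cv2.imwrite('pics/s4.png',bot.camera('scene')[80:280,270:470,::-1].repeat(3,0).repeat(3,1))
E
```

```text
position: [0.5831, 0.074, 0.1796]
force: [2.7, -0.5, -1.7]
grip_force: 1.4
position: [0.5822, 0.0743, 0.1777]
force: [-0.2, 0.5, -0.1]
grip_force: 0.0
```

View pics/s4.png

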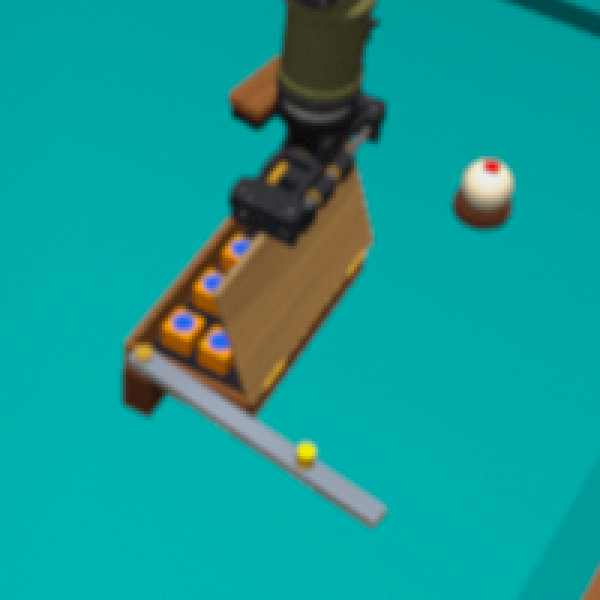

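Scaled: -0.031 m is -0.496, -0.03 m is -0.48.

```bash
python3 drive.py '[[[0, 0, 0, -0.48, 0, 0.24, 0], [0, 0, 0, -0.496, 0, 0.368, 0], [0, 0, 0, -0.176, 0, 0.256, 0], [0, 0, 0, -0.16, 0, 0.256, 0], [0, 0, 0, 0, 0, 0, 0]]]'|grep -E "pos|force"; python3 drive.py '[[[0, 0, 0, -0.112, 0, 0.288, 0], [0, 0, 0, -0.112, 0, 0.288, 0], [0, 0, 0, 0, 0, 0.128, 0], [0, 0, 0, 0, 0, 0.064, 0], [0, 0, 0, 0, 0, 0, 0]]]'; python3 -c "
from h import *
bot.sense();go(.49,.077,.058,1)"
```

```text
position: [0.4982, 0.0729, 0.1063]
force: [-0.1, -0.3, 0.6]
grip_force: 0.0
time: 38.95
position: [0.4849, 0.073, 0.0593]
ee_rot: [[1.0, 0.017, -0.006], [0.017, -1.0, 0.003], [-0.006, -0.003, -1.0]]
force: [0.2, -0.3, 0.3]
width: 0.0006
grip_force: 0.0
rz -0.001 then dx 0.0051 dy -0.0039 dz 0.0013 | L 0.006 from [0.4849 0.073  0.0593] phi 1.0 tilt [-0.0056  0.0034] w 0.0006 q7 -1.46
```

Scaled: 0.003 m is 0.048.

```bash
python3 drive.py '[[[0, 0, 0, 0, 0, 0.048, 0], [0, 0, 0, 0, 0, 0, 0]]]'|grep -E "pos|force:"; python3 drive.py '[[[0, 0, 0, 0, 0, 0.032, 0], [0, 0, 0, 0, 0, 0, 0]]]'|grep -E "pos|force:"; python3 drive.py '[[[0, 0, 0, 0, 0, 0.016, 0], [0, 0, 0, 0, 0, 0, 0]]]'|grep -E "pos|force:"
```

```text
position: [0.4851, 0.073, 0.0583]
force: [-1.7, 0.9, 20.8]
grip_force: 10.2
position: [0.4851, 0.073, 0.0581]
force: [-5.1, 0.8, 42.0]
grip_force: 20.7
position: [0.4851, 0.073, 0.058]
force: [-7.5, -0.0, 51.5]
grip_force: 25.9
```

The lid is firmly shut: the tip rests at z = 0.058 under load, which matches the stated height. Next I plan the bar swing.

Scaled: -0.05 m is -0.8, -0.006 m is -0.096.

```bash
python3 drive.py '[[[0, 0, 0, 0, 0, -0.096, 0], [0, 0, 0, 0, 0, -0.8, 0], [0, 0, 0, 0, 0, -0.8, 0], [0, 0, 0, 0, 0, 0, 0], [0, 0, 0, 0, 0, 0, 0]]]'|grep -E "pos"; python3 - <<'E'
from h import *
s=bot.sense();It,Is=bot.camera('top'),bot.camera('scene')
k=[max(blobs(i,*YEL,4)[0],key=lambda b:b[1])[0] for i in(It,Is)];print(k,tri([ray('top',k[0]),ray('scene',k[1])]))
piv=np.array([.5003,-.078])
def P(a,m=0):
    c,n=np.cos(a),np.sin(a);o=.011+.0175*abs(c)+.01*abs(n)+m
    return piv+.2*np.array([c,n])+o*np.array([n,-c])
L=[(-.122,.02),(-.122,0)]+[(a,0) for a in (.08,.28,.48,.68,.88,1.08,1.28,1.48,1.59)]
p=s['position'][:2];f=np.radians(1);print(p,s['position'][2])
for a,m in L:
    q=P(a,m);d=q-p;print(a,q,'dx %.4f dy %.4f'%(d@[np.cos(f),np.sin(f)],d@[np.sin(f),-np.cos(f)]));p=q
E
```

```text
position: [0.4847, 0.0728, 0.1589]
[array([344.5   , 152.7273]), array([371.5926, 230.0741])] (array([ 0.6986, -0.1015,  0.0918]), np.float64(0.0027304214773484856))
[0.4847 0.0728] 0.15889213850681178
-0.122 [ 0.6928 -0.1516] dx 0.2041 dy 0.2280
-0.122 [ 0.6952 -0.1317] dx 0.0028 dy -0.0198
0.08 [ 0.702  -0.0912] dx 0.0075 dy -0.0404
0.28 [ 0.701  -0.0521] dx -0.0004 dy -0.0391
0.48 [ 0.6921 -0.0133] dx -0.0082 dy -0.0390
0.68 [0.6752 0.0237] dx -0.0162 dy -0.0373
0.88 [0.6507 0.0571] dx -0.0239 dy -0.0338
1.08 [0.6193 0.0852] dx -0.0309 dy -0.0286
1.28 [0.5822 0.1063] dx -0.0368 dy -0.0217
1.48 [0.5409 0.1191] dx -0.0410 dy -0.0136
1.59 [0.5178 0.1224] dx -0.0230 dy -0.0036
```

Scaled: 0.0456 m is 0.7296, 0.0408 m is 0.6528.

```bash
python3 drive.py '[[[0, 0, 0, 0.6528, 0.7296, 0, 0], [0, 0, 0, 0.6528, 0.7296, 0, 0], [0, 0, 0, 0.6528, 0.7296, 0, 0], [0, 0, 0, 0.6528, 0.7296, 0, 0], [0, 0, 0, 0.6528, 0.7296, 0, 0]]]'|grep pos; python3 drive.py '[[[0, 0, 0, 0, 0, 0, 0], [0, 0, 0, 0, 0, 0, 0], [0, 0, 0, 0, 0, 0.736, 0], [0, 0, 0, 0, 0, 0.736, 0], [0, 0, 0, 0, 0, 0, 0]]]'; python3 drive.py '[[[0, 0, 0, 0, 0, 0, 0]]]'|grep -E "pos|force:"
```

```text
position: [0.6929, -0.1532, 0.1549]
time: 41.68
position: [0.6878, -0.1482, 0.0609]
ee_rot: [[1.0, 0.019, -0.017], [0.019, -1.0, 0.007], [-0.017, -0.007, -1.0]]
force: [-0.5, 0.5, 0.6]
width: 0.0005
grip_force: 0.0
position: [0.6928, -0.1508, 0.0665]
force: [-0.2, 0.7, 0.4]
grip_force: 0.0
```

Scaled: -0.0404 m is -0.6464, -0.0391 m is -0.6256.

```bash
python3 drive.py '[[[0, 0, 0, 0.0448, -0.3168, 0, 0], [0, 0, 0, 0.12, -0.6464, 0, 0], [0, 0, 0, 0, -0.6256, 0, 0], [0, 0, 0, -0.1312, -0.624, 0, 0], [0, 0, 0, -0.2592, -0.5968, 0, 0]]]'|grep -E "pos|force:"; python3 drive.py '[[[0, 0, 0, -0.3824, -0.5408, 0, 0], [0, 0, 0, -0.4944, -0.4576, 0, 0], [0, 0, 0, 0, 0, 0, 0]]]'|grep -E "pos|force:"; python3 - <<'E'
from h import *
s=bot.sense()
I=bot.camera('scene');cv2.imwrite('pics/s5.png',I[80:280,270:470,::-1].repeat(3,0).repeat(3,1))
E
```

```text
position: [0.6762, 0.0263, 0.0677]
force: [1.4, -1.6, 0.2]
grip_force: 0.7
position: [0.6172, 0.0913, 0.0677]
force: [0.7, 0.2, -0.2]
grip_force: 0.0
```

View pics/s5.png

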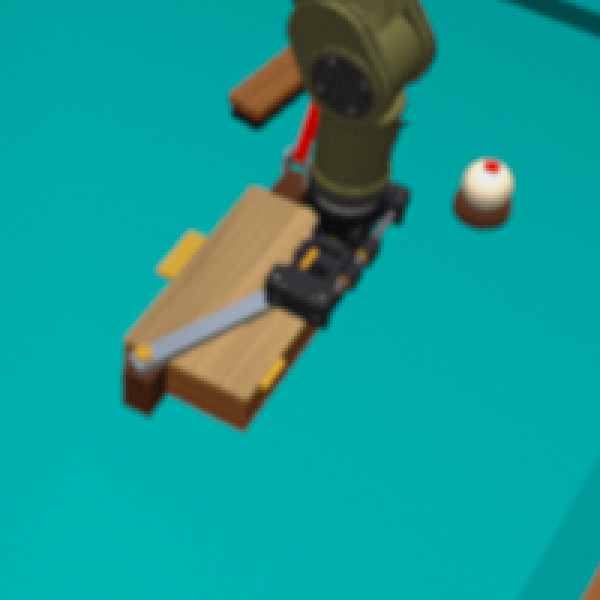

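The lid is flat shut and the bar is about half-way across it, ahead of the gripper. I continue to the stop.

Scaled: -0.038 m is -0.608, -0.0368 m is -0.5888.

```bash
python3 drive.py '[[[0, 0, 0, -0.5888, -0.2992, 0, 0], [0, 0, 0, -0.608, -0.2176, 0, 0], [0, 0, 0, 0, 0, 0, 0], [0, 0, 0, 0, 0, 0, 0]]]'|grep -E "pos|force:"; python3 drive.py '[[[0, 0, 0, -0.128, 0, 0, 0], [0, 0, 0, -0.128, 0, 0, 0], [0, 0, 0, 0, 0, 0, 0]]]'|grep -E "pos|force:";python3 drive.py '[[[0, 0, 0, -0.08, 0, 0, 0], [0, 0, 0, 0, 0, 0, 0]]]'|grep -E "pos|force:";python3 drive.py '[[[0, 0, 0, -0.048, 0, 0, 0], [0, 0, 0, 0, 0, 0, 0]]]'|grep -E "pos|force:"
```

```text
position: [0.5463, 0.1158, 0.0677]
force: [0.4, -1.1, 1.1]
grip_force: 0.0
position: [0.5272, 0.1158, 0.067]
force: [1.1, -0.2, 0.5]
grip_force: 0.0
position: [0.5225, 0.1159, 0.067]
force: [0.3, -0.4, 0.1]
grip_force: 0.0
position: [0.5196, 0.1159, 0.067]
force: [-0.0, -0.2, 0.8]
grip_force: 0.3
```

Scaled: -0.002 m is -0.032.

```bash
for i in 1; do python3 drive.py '[[[0, 0, 0, -0.032, 0, 0, 0], [0, 0, 0, 0, 0, 0, 0]]]'|grep -E "pos|force:";done; python3 drive.py '[[[0, 0, 0, -0.032, 0, 0, 0], [0, 0, 0, 0, 0, 0, 0]]]'|grep -E "pos|force:"; python3 drive.py '[[[0, 0, 0, -0.032, 0, 0, 0], [0, 0, 0, 0, 0, 0, 0]]]'|grep -E "pos|force:"
```

```text
position: [0.5178, 0.1159, 0.0671]
force: [1.5, 0.6, 0.5]
grip_force: 0.5
position: [0.5177, 0.1159, 0.0672]
force: [5.8, 1.3, -2.6]
grip_force: 2.6
position: [0.5176, 0.1159, 0.0673]
force: [7.5, -0.0, -5.9]
grip_force: 4.0
```

Scaled: -0.003 m is -0.048.

```bash
python3 drive.py '[[[0, 0, 0, -0.048, 0, 0, 0], [0, 0, 0, 0, 0, 0, 0]]]'|grep -E "pos|force:"; python3 drive.py '[[[0, 0, 0, 0.4, 0, 0, 0], [0, 0, 0, 0, 0, -0.96, 0], [0, 0, 0, 0, 0, -0.96, 0], [0, 0, 0, 0, 0, -0.8, 0], [0, 0, 0, 0, 0, 0, 0]]]'|grep -E "pos"; python3 - <<'E'
from h import *
s=bot.sense();It,Is=bot.camera('top'),bot.camera('scene')
for c in (RED,YEL):
  for n,i in(('top',It),('scene',Is)):print(n,[(b[0],b[1],b[2]) for b in blobs(i,*c,4)[0]])
go(.494,.345,.125,1)
E
```

```text
position: [0.5176, 0.1159, 0.0675]
force: [12.6, 1.5, -9.4]
grip_force: 6.2
position: [0.5379, 0.1153, 0.2402]
top [(array([201. , 155.5]), np.int32(8), array([200, 154,   3,   4], dtype=int32))]
scene [(array([372.5833, 122.4167]), np.int32(84), array([368, 111,  11,  23], dtype=int32)), (array([433.6667, 135.1111]), np.int32(9), array([432, 134,   4,   3], dtype=int32))]
top [(array([271.5, 210. ]), np.int32(24), array([269, 208,   6,   5], dtype=int32))]
scene [(array([351.05, 152.9 ]), np.int32(20), array([349, 151,   5,   5], dtype=int32))]
rz -0.001 then dx -0.0375 dy -0.2303 dz 0.1115 | L 0.233 from [0.5355 0.1154 0.2365] phi 1.0 tilt [-0.0089  0.0031] w 0.0005 q7 -1.59
```

Scaled: -0.0576 m is -0.9216, -0.0094 m is -0.1504.

```bash
python3 drive.py '[[[0, 0, 0, -0.1504, -0.9216, 0, 0], [0, 0, 0, -0.1504, -0.9216, 0, 0], [0, 0, 0, -0.1504, -0.9216, 0, 0], [0, 0, 0, -0.1504, -0.9216, 0, 0], [0, 0, 0, 0, 0, 0, 0]]]'|grep -E "pos"; python3 drive.py '[[[0, 0, 0, 0, 0, 0, 0], [0, 0, 0, 0, 0, 0.88, 0], [0, 0, 0, 0, 0, 0.88, 0], [0, 0, 0, 0, 0, 0, 0], [0, 0, 0, 0, 0, 0, 0]]]'|grep -E "pos|force:"; python3 - <<'E'
from h import *
s=bot.sense();
print(tri([ray('top',(271.5,210)),ray('scene',(351.05,152.9))]))
I=bot.camera('wrist');cv2.imwrite('pics/w6.png',I[:,:,::-1])
go(.494,.3,.125,1)
E
```

```text
position: [0.491, 0.3512, 0.2348]
position: [0.4963, 0.3445, 0.1294]
force: [-0.1, 0.3, 0.7]
grip_force: 0.0
(array([0.4957, 0.1227, 0.0939]), np.float64(0.0030468962036861885))
rz -0.002 then dx -0.0035 dy 0.0452 dz 0.0052 | L 0.045 from [0.4967 0.3452 0.1302] phi 0.9 tilt [-0.0032  0.0047] w 0.0007 q7 -1.91
```

View pics/w6.png

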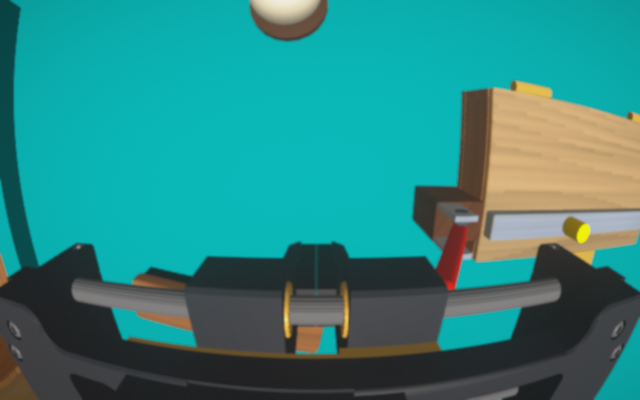

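The bar lies along the lid with its knob at (577,230). The knob triangulates to within 1 mm of the stop position. The clamp lever is at (455,255), and I push it over and down.

Scaled: 0.03 m is 0.48, -0.003 m is -0.048.

```bash
python3 drive.py '[[[0, 0, 0, -0.048, 0.48, 0.048, 0], [0, 0, 0, 0, 0.4, 0, 0], [0, 0, 0, 0, 0.32, 0, 0], [0, 0, 0, 0, 0.288, 0, 0], [0, 0, 0, 0, 0, 0, 0]]]'|grep -E "pos|force:"; python3 drive.py '[[[0, 0, 0, 0, 0.296, -0.032, 0], [0, 0, 0, 0, 0.296, 0.096, 0], [0, 0, 0, 0, 0.24, 0.224, 0], [0, 0, 0, 0, 0.112, 0.192, 0], [0, 0, 0, 0, 0, 0, 0]]]'|grep -E "pos|force:"; python3 - <<'E'
from h import *
s=bot.sense();print(s['position'])
I=bot.camera('scene');cv2.imwrite('pics/s7.png',I[80:280,270:470,::-1].repeat(3,0).repeat(3,1))
E
```

```text
position: [0.4939, 0.2507, 0.1252]
force: [0.0, 0.8, -0.9]
grip_force: 0.0
position: [0.4933, 0.1923, 0.0935]
force: [-0.7, 0.4, 0.5]
grip_force: 0.0
[0.4933 0.1923 0.0935]
```

View pics/s7.png

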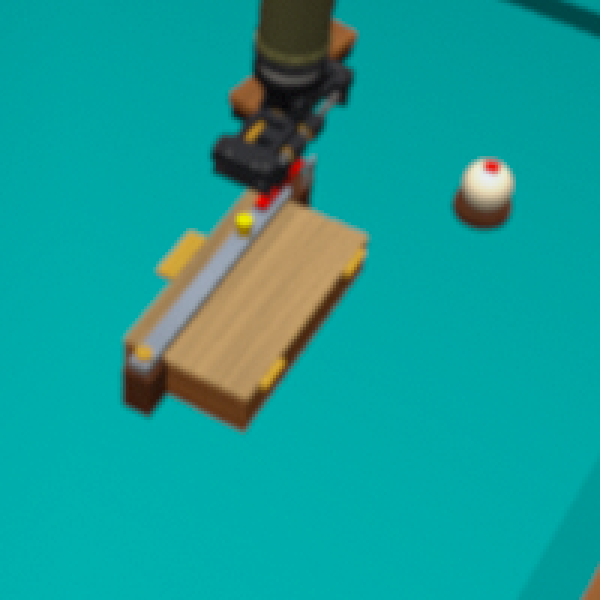

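The lever is nearly flat over the bar, with its tip at (262,203). I press it down to the stop.

Scaled: 0.003 m is 0.048.

```bash
python3 drive.py '[[[0, 0, 0, 0, 0.048, 0.048, 0], [0, 0, 0, 0, 0, 0, 0]]]'|grep -E "pos|force:"; python3 drive.py '[[[0, 0, 0, 0, 0, 0.048, 0], [0, 0, 0, 0, 0, 0, 0]]]'|grep -E "pos|force:"; python3 drive.py '[[[0, 0, 0, 0, 0, 0.032, 0], [0, 0, 0, 0, 0, 0, 0]]]'|grep -E "pos|force:"
```

```text
position: [0.4941, 0.1908, 0.0915]
force: [-0.2, 0.6, 0.4]
grip_force: 0.0
position: [0.4942, 0.1907, 0.0902]
force: [-2.6, -0.9, 18.4]
grip_force: 8.8
position: [0.4943, 0.1907, 0.0899]
force: [-6.6, -2.5, 34.5]
grip_force: 17.1
```

Scaled: -0.06 m is -0.96, -0.05 m is -0.8.

```bash
python3 drive.py '[[[0, 0, 0, 0, 0, -0.16, 0], [0, 0, 0, 0, 0, -0.8, 0], [0, 0, 0, 0, 0, -0.8, 0], [0, 0, 0, 0, 0, -0.8, 0], [0, 0, 0, -0.96, 0, 0, 0]]]'|grep -E "pos|force:"; python3 drive.py '[[[0, 0, 0, -0.48, 0.64, 0, 0], [0, 0, 0, 0, 0.8, 0, 0], [0, 0, 0, 0, 0, 0, 0], [0, 0, 0, 0, 0, 0, 0]]]'|grep -E "pos|time"; python3 - <<'E'
from h import *
s=bot.sense();It,Is=bot.camera('top'),bot.camera('scene')
k=[max(blobs(i,*YEL,4)[0],key=lambda b:b[1])[0] for i in(It,Is)];print(tri([ray('top',k[0]),ray('scene',k[1])]))
I=bot.camera('wrist');cv2.imwrite('pics/w8.png',I[:,:,::-1])
E
```

```text
position: [0.4416, 0.1907, 0.2506]
force: [-0.5, 0.5, -0.9]
grip_force: 0.0
time: 50.42
position: [0.407, 0.0993, 0.2467]Traceback (most recent call last):
  File "<stdin>", line 3, in <module>
ValueError: max() iterable argument is empty
```

```bash
python3 - <<'E'
from h import *
s=bot.sense();I=bot.camera('wrist');cv2.imwrite('pics/w8.png',I[:,:,::-1])
E
```

```text
(no output)
```

View pics/w8.png

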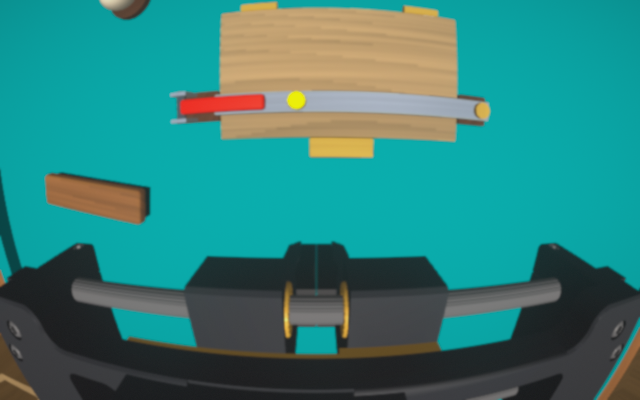

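The lid is shut, the bar lies across it, and the red lever (180–265,103) is flat over the bar's end. The brush and the ball stand look undisturbed, so I hand in.

```bash
python3 -c "
from cell import bot
print(bot.hand_in())"
```

```text
the job is handed in; nothing more can be done
None
```

Handed in at about 50 s: all six chalk pots are in the case, then the lid was shut, the bar swung to its stop and the clamp folded flat; the tumbler, ball stand and brush were not touched.

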